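# Slide the slide box home down its rack lane

### The job

Push the white slide box that stands crooked on the open apron of the steel rack down the empty lane in front of it, until it sits square and fully home against the two rubber bumpers at the lane's end. Use only the fingertips, at an unhurried pace: do not grip, lift or tip the box, and let neither the box nor the robot touch the two guide rails of that lane, because rubbing sheds particles. Leave the parked slide box, the dropper bottle and the lens can where they are.

Things in the scene. Friction and masses are not known exactly. Their poses are not given: they have to be found in the camera images.
- rack: Fixed rack, dark steel deck, bright rod rails, two lanes. Flat deck 290 x 555 mm, top 15 mm above the bench; own x from -90 to +200, y from +120 to -435 mm. Origin: bench level, on the empty lane's centreline, mid apron (open deck without rails, y from +120 to -105 mm). Own -y points down the lanes to the end stop, +x to the neighbouring lane (away from the robot). Turned up to 0.2 rad.
- slide_box: White plastic slide box to be pushed, loose, 0.25 to 0.5 kg, 96 mm wide (own x), 140 mm long (own y), 42 mm tall, plain vertical sides. Origin at the centre of its underside. Starts on the apron up to 30 mm off the lane's centreline and up to about 0.2 rad askew; its y axis is to lie along the lane.
- lane_mouth (a point): Point on the deck's top, on the empty lane's centreline, where the guide rails begin (rack y = -105 mm); axes as the rack's.
- lane_home (a point): Point on the deck's top where the slide box's origin lies when its leading short side just touches the bumpers (rack y = -350 mm, on the empty lane's centreline); axes as the rack's. The end stop beyond is an upright plate 34 mm above the deck with two rubber bumpers per lane, 60 mm apart, 18 mm above the deck, faces at rack y = -420 mm.
- rail_near: Guide rail of the empty lane on the robot's side: round steel rod 8 mm thick, bent down to the deck at both ends, top 16 mm above the deck, 309 mm long (rack y from -105 to -414 mm). Origin on the deck's top under its middle, 59 mm from the centreline: the clear lane is 110 mm wide. Must not be touched.
- rail_far: The like rail on the other side of the empty lane, between it and the neighbouring lane; origin 59 mm from the centreline at rack x = +59 mm. Must not be touched.
- parked_box: A second slide box of the same make (96 x 140 x 42 mm), loose, already parked near the stop of the neighbouring lane, 118 mm to the far side of the empty lane. Origin at the centre of its underside. To be left alone.
- oil_bottle: Amber dropper bottle, 32 mm across, 78 mm tall, loose on the bench beside the rack on the robot's side. Origin at the centre of its underside. To be left alone.
- lens_can: Round lens can with a black cap, 42 mm across, 56 mm tall, loose on the bench beside the rack on the robot's side. Origin at the centre of its underside. To be left alone.
Not all that is in view belongs to the job. Leave any blue, brown or green look-alike of the slide_box alone.

How it is judged (in metres and radians):
On the way, in this order (a step that is already met when the one before it is completed fails the run):
1. the slide box is well inside the lane, between the rails (y of slide_box in the frame of lane_home below 0.15 m and x of slide_box in the frame of lane_home between -0.007 and 0.007 m and angle between the y axis of slide_box and the y axis of rack, either way round below 0.12 rad), for 0.05 s.
2. the slide box is fully home against the bumpers (y of slide_box in the frame of lane_home between -0.005 and 0.005 m and x of slide_box in the frame of lane_home between -0.007 and 0.007 m), for 0.1 s.
At the end, for the whole second after the job is handed in: The slide box lies flat and at rest on the deck in the empty lane, its leading side within 5 mm of the bumpers, within 7 mm of the lane's centreline (touching neither rail) and within 0.06 rad of the lane's direction (all of step 2 and angle between the y axis of slide_box and the y axis of rack, either way round below 0.06 rad and z of slide_box in the frame of lane_home between -0.004 and 0.004 m and angle between slide_box's own z axis and vertical below 0.03 rad and linear speed of slide_box below 0.01 m/s).
It fails at once if a guide rail of the empty lane is touched by the box or the robot (more than 0.2 N) (contact force between any of rail_near, rail_far and anything else above 0.2 N).
It fails at once if the slide box is lifted more than 6 mm off the deck or tipped more than 0.12 rad (z of slide_box in the frame of rack above 0.021 m or angle between slide_box's own z axis and vertical above 0.12 rad).
It fails at once if the slide box leaves the deck (z of slide_box in the frame of rack below 0.008 m).
It fails at once if the slide box is shot along faster than 0.35 m/s (linear speed of slide_box above 0.35 m/s).
It fails at once if the parked box, the bottle or the lens can is moved more than 10 mm (distance of any of parked_box, oil_bottle, lens_can from where it was at the start of the episode above 0.01 m).
It also fails if it takes over 67 s, if anything falls off the work surface, if the arm or the gripper's body presses on something with over 40 N, if the wrist force passes 120 N, or if a joint passes its speed limit or range.

### The arm

A 7-joint arm with a two-finger parallel gripper is mounted at the origin on the work surface. World frame = base frame: x ahead of the robot, y to its left, z up, the work surface at z = 0. Lengths are in m, angles in degrees, forces in N, time in s.
With the tool pointing down it reaches from about 0.35 to 0.775 m from the base axis. Payload 3.1 kg.
Tool frame: the origin (TCP) lies on the centre line of the jaws, within the pads' length; the fingertips stand 17 mm ahead of it and the grasp point (between the pads) lies 2 mm behind it (robot.tip_reach is the distance from the TCP to the fingertips, in m); z points along the fingers, y is the line along which they close (so a half turn about z gives the same grasp; the last joint's range is limited). The gripper opens to 85 mm and grips with 20 to 120 N. Pads are 22 mm wide; open, the fingers measure 114 mm over their backs; the gripper's body (76 mm by 85 mm) begins 54 mm behind the grasp point. The pads swing forward as they close: fully open they stand 13 mm farther back than shut.
Start: joints at [65.277, 17.813, 0.802, 86.603, -0.252, 75.585, -1.558], TCP at [0.209, -0.509, 0.248] pointing down, gripper open.
Joint ranges: [-154.91, 154.91], [-16.99, 109.72], [-72.82, 74.43], [7.12, 147.25], [-82.49, 262.49], [11.32, 116.49], [-174.64, 174.64]. Speed limits (degrees/s): [159.86, 159.86, 180, 180, 180, 180, 180].

### API

Orientations are given as [roll, pitch, yaw] about the fixed x, y, z axes, in that order (R = Rz(yaw) Ry(pitch) Rx(roll)).
In Python, from station import robot, fingers, vision, workorder, recognise gives the robot as it stands. Calls block until the motion is done:
- robot.move_to(position, orientation): joint-space move of the TCP to a pose.
- robot.line_to(position, orientation=None, velocity=0.15, f_stop=None): straight line of the TCP; orientation=None keeps the orientation; velocity is the mean speed in m/s. With f_stop (N) it stops when the force on the tool has changed by that much, and returns True; else False.
- robot.move_j(angles): joint-space move.
- fingers.gripper_to(opening, force=None): opening from 0.0 (shut) to 1.0 (fully open); force is the grip in N (None keeps the last); returns when the fingers have stopped.
- robot.pause(seconds).
- robot.inverse_kinematics(position, orientation): joint angles nearest the present ones, or None.
- vision.grab_frame(name): name is "scene" or "top" or "wrist"; returns the picture (480x640x3 uint8, red, green, blue); there is no depth.
- vision.calibration(name): a dict with "mtx" (3x3 intrinsics, pixels), "extrinsics" (4x4, takes a point from world to camera coordinates); the wrist camera has in their place "T_tool_cam" (4x4, takes a point from camera to tool coordinates, whose origin is the TCP and whose axes are the flange's). Camera axes: x right, y up, looking along -z (the intrinsics and any distortion apply to the point x, -y, -z); pixel columns grow to the right and rows downward; lengths in m; the calibration is good to about 2 mm. A picture is of the moment at which its call begins: read the wrist's pose just before it. calibration takes no time and is no camera call.
A pose or a line that the arm cannot do raises robot.PlanningError and nothing moves.
- workorder.close_job(): hands the job in; it is judged then, once.
Trained networks look in the newest picture that a camera, given by its name, has taken for a name from the list of things; names that differ only in an ending like _2 or _b are one class to them, and where a whole thing is asked for, a point or a joint stands for the part that bears it (a point fixed in the world has none). Each returns a list of dicts, best first, with "p" (0 to 1); they miss things now and then, are a little off and sometimes report something else, mostly with a low value. They report only what shows in the picture. A call takes as long as a camera call. They do not tell look-alikes from the thing itself.
- recognise(label, camera): "rect" ([centre column, centre row, width, height] in pixels, round what is visible of it).
Readings, each from a call of its own:
- robot.current_time_s(): time.
- robot.current_joint_positions(): joint angles.
- robot.current_dq(): joint speeds.
- robot.current_joint_torque(): joint torques, N m.
- robot.current_tool_pos(): TCP position.
- robot.current_eef_rot(): TCP orientation.
- robot.current_contact_force(): force on the tool from outside, world axes, zero at the start.
- robot.current_torque(): the same for the moment, N m.
- robot.current_finger_gap(): opening from 0.0 (shut) to 1.0 (fully open).
- robot.current_gripper_force(): force on a finger pad.
Only numpy, scipy, OpenCV 4.12 (cv2) and the standard library are available. Lean on these libraries where they do the work, as an engineer would, in place of code of your own. Each camera call takes 0.05 s, during which the arm holds its last target. There are 200 camera calls.

## Working session

There is one attempt and no reset: what is moved stays moved. The work goes in short steps, each a Python script; the robot and the scene stay as the last script left them, time stands still between calls to the robot, and variables do not carry over. Pictures are saved under pics/ and viewed, at most 10 in all, crops included, and the job is handed in when it is done.

```bash
mkdir -p pics; ls
python3 - <<'E'
from station import robot, fingers, vision, workorder, recognise
import cv2,numpy as np
for n in ["scene","top"]:
    f=vision.grab_frame(n); cv2.imwrite(f"pics/{n}0.png",f[:,:,::-1])
    c=vision.calibration(n); print(n,{k:np.round(v,4).tolist() if not isinstance(v,str) else v for k,v in c.items()})
    for l in ["slide_box","rack","rail_near","rail_far","oil_bottle","lens_can"]:
        print(l,[(np.round(d["rect"]).tolist(),round(d["p"],2)) for d in recognise(l,n)])
c=vision.calibration("wrist"); print(c); print(robot.current_time_s(),robot.current_eef_rot())
E
```

```text
pics
scene {'mtx': [[470.6342, 0.0, 319.29], [0.0, 470.6342, 241.1106], [0.0, 0.0, 1.0]], 'extrinsics': [[-0.7097, 0.7042, -0.0204, 0.2863], [-0.5062, -0.4897, 0.7099, 0.2797], [0.4899, 0.5141, 0.704, -1.309], [0.0, 0.0, 0.0, 1.0]]}
slide_box [([311.0, 276.0, 84.0, 74.0], 0.94), ([532.0, 353.0, 76.0, 90.0], 0.92), ([466.0, 235.0, 74.0, 62.0], 0.9), ([183.0, 211.0, 65.0, 62.0], 0.67), ([414.0, 372.0, 73.0, 89.0], 0.59)]
rack [([260.0, 272.0, 253.0, 232.0], 0.97), ([228.0, 227.0, 65.0, 79.0], 0.66)]
rail_near [([272.0, 206.0, 72.0, 69.0], 0.69)]
rail_far [([242.0, 243.0, 33.0, 44.0], 0.84)]
oil_bottle [([303.0, 195.0, 13.0, 28.0], 0.62)]
lens_can [([292.0, 181.0, 18.0, 25.0], 0.76), ([271.0, 205.0, 68.0, 70.0], 0.53)]
top {'mtx': [[538.358, 0.0, 320.5118], [0.0, 538.358, 237.6978], [0.0, 0.0, 1.0]], 'extrinsics': [[-0.0119, -0.9999, 0.0036, 0.1347], [0.9767, -0.0109, 0.2145, -0.5284], [-0.2145, 0.0061, 0.9767, -1.2698], [0.0, 0.0, 0.0, 1.0]]}
slide_box [([155.0, 283.0, 66.0, 69.0], 0.94), ([206.0, 213.0, 67.0, 62.0], 0.89), ([389.0, 286.0, 13.0, 12.0], 0.69), ([309.0, 218.0, 62.0, 51.0
[... 184 characters left out ...]
([412.0, 212.0, 122.0, 26.0], 0.75)]
oil_bottle [([387.0, 285.0, 18.0, 12.0], 0.47)]
lens_can [([416.0, 292.0, 21.0, 19.0], 0.53)]
{'mtx': array([[385.16412807,   0.        , 318.95311788],
       [  0.        , 385.16412807, 246.56732509],
       [  0.        ,   0.        ,   1.        ]]), 'T_tool_cam': array([[-3.49545151e-04,  9.53499020e-01,  3.01395912e-01,
         7.70159839e-02],
       [ 9.99999828e-01,  1.91043511e-04,  5.55366821e-04,
         2.39981909e-04],
       [ 4.71961987e-04,  3.01396054e-01, -9.53498923e-01,
        -1.25706659e-01],
       [ 0.00000000e+00,  0.00000000e+00,  0.00000000e+00,
         1.00000000e+00]])}
0.7 [1.79994333e+02 2.54995898e-05 2.23368185e+01]
```

View pics/top0.png

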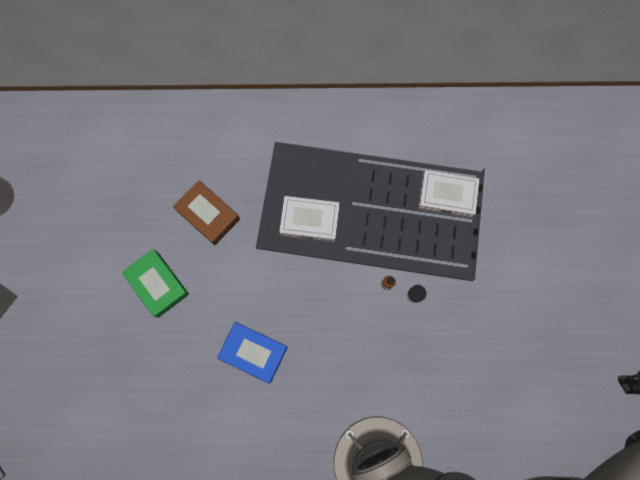

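View pics/scene0.png

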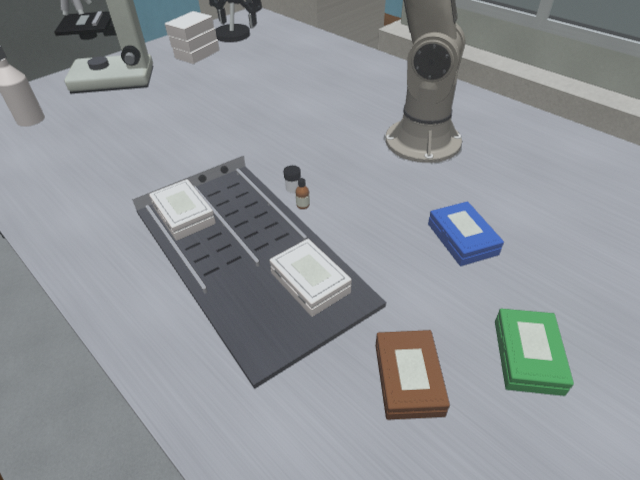

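The top view shows the white box on the apron at about (309,218), the parked box at (449,192), the bottle at (388,283) and the can at (417,293). The deck corners are near (275,143), (484,168), (473,279) and (257,249). I'll fit the rack and box by silhouette, then take a closer wrist view.

```bash
cat > h.py <<'E'
from station import robot, fingers, vision, workorder, recognise
import cv2, numpy as np
from scipy.optimize import minimize
from scipy.spatial.transform import Rotation as R
def cam(n):
    c=vision.calibration(n)
    if n!="wrist": return c["mtx"],np.array(c["extrinsics"])
    T=np.eye(4); T[:3,:3]=R.from_euler("xyz",robot.current_eef_rot(),degrees=True).as_matrix(); T[:3,3]=robot.current_tool_pos()
    return c["mtx"],np.linalg.inv(T@c["T_tool_cam"])
def shot(n,save=None):
    c=cam(n); f=vision.grab_frame(n)
    if save: cv2.imwrite(f"pics/{save}.png",f[:,:,::-1])
    return f,c
def proj(P,c):
    q=P@c[1][:3,:3].T+c[1][:3,3]; q=q*[1,-1,-1]; q=q@np.array(c[0]).T
    return q[:,:2]/q[:,2:]
def ray(px,z,c):
    d=np.linalg.inv(c[0])@[*px,1]*[1,-1,-1]; Ri=c[1][:3,:3].T; o=-Ri@c[1][:3,3]; d=Ri@d
    return o+d*(z-o[2])/d[2]
def place(P,p):
    c,s=np.cos(p[2]),np.sin(p[2]); return np.c_[P[:,0]*c-P[:,1]*s+p[0],P[:,0]*s+P[:,1]*c+p[1],P[:,2]]
def cub(x0,x1,y0,y1,z0,z1): return np.array([[x,y,z] for x in(x0,x1) for y in(y0,y1) for z in(z0,z1)])
BOX=[cub(-.048,.048,-.07,.07,.015,.057)]
RACK=[cub(-.09,.2,-.435,.12,0,.015),cub(-.09,.2,-.435,-.425,.015,.049)]
def fit(mask,model,p0,c):
    m=mask.astype(np.uint8); S=8
    def cost(u):
        p=np.array(u)*[.01,.01,.05]+p0
        w=np.zeros(m.shape,np.uint8)
        for P in model:
            h=cv2.convexHull(proj(place(P,p),c).astype(np.float32))
            cv2.fillConvexPoly(w,np.round(h*16).astype(np.int32),255,cv2.LINE_AA,4)
        return np.abs(w/255.-m).sum()/max(m.sum(),1)
    r=None; u=np.zeros(3)
    for s in(1,.3,.1):
        r=minimize(cost,u,method="Nelder-Mead",options=dict(initial_simplex=u+np.vstack([np.zeros(3),s*np.eye(3)]),xatol=1e-3,fatol=1e-5)); u=r.x
    return r.x*[.01,.01,.05]+p0, r.fun
def comp(mask,pt):
    "connected component nearest pt, with holes filled"
    m=cv2.morphologyEx(mask.astype(np.uint8),cv2.MORPH_CLOSE,np.ones((3,3)))
    cs,_=cv2.findContours(m,cv2.RETR_EXTERNAL,cv2.CHAIN_APPROX_NONE)
    k=max((k for k in cs if cv2.contourArea(k)>300),key=lambda k:cv2.pointPolygonTest(k,tuple(map(float,pt)),True))
    w=np.zeros_like(m); cv2.drawContours(w,[k],-1,1,-1); return w
def rel(b,r):
    d=b[:2]-r[:2]; c,s=np.cos(r[2]),np.sin(r[2]); return np.array([c*d[0]+s*d[1],-s*d[0]+c*d[1],b[2]-r[2]])
E
python3 - <<'E'
from h import *
f,c=shot("top")
v=f.max(2); print(f[340,560],f[200,300-20],f[150,300],f[205,300])
dark=comp(v<75,(330,160)); 
hull=cv2.convexHull(cv2.findNonZero(dark)); hm=np.zeros_like(dark); cv2.fillConvexPoly(hm,hull,1)
p0=np.r_[ray((370,211),.015,c)[:2],-.12]; p0[:2]+=[-.05,.157]
r,e=fit(hm,RACK,p0,c); print("rack",r,e,hm.sum())
w=comp(f.min(2)>110,(309,218)); print(w.sum())
b,e=fit(w,BOX,np.r_[ray((309,218),.05,c)[:2],-.05],c); print("box",b,e, rel(b,r))
for px,z in(((388,283),.06),((417,293),.056)): print(rel(np.r_[ray(px,z,c)[:2],0],r),ray(px,z,c))
cv2.imwrite("pics/m.png",np.hstack([hm,w])*255)
o=r[:2]
for yaw in(0,90,-90,180):
  for z in(.3,.05): print(yaw,z,[None if (q:=robot.inverse_kinematics([b[0],b[1]+dy,z],[180,0,yaw])) is None else np.round(q).tolist() for dy in(.1,-.1,-.25)])
E
```

```text
[130 131 140] [64 64 68] [58 61 66] [197 195 197]
rack [ 0.58592841  0.16533557 -0.15743234] 0.03179618186894229 23809
244209
box [0.05580654 0.3105997  1.31940933] 0.9874545260532624 [-0.54634082  0.06035366  1.47684167]
[-0.13726484 -0.22267422  0.15743234] [ 0.41544962 -0.03306409  0.06      ]
[-0.15058075 -0.29527654  0.15743234] [ 0.39091558 -0.10268084  0.056     ]
0 0.3 [[-96.0, 0.0, 11.0, 100.0, -0.0, 80.0, -175.0], None, None]
0 0.05 [[-35.0, 29.0, -61.0, 120.0, 33.0, 51.0, 154.0], [-4.0, -11.0, -67.0, 145.0, -16.0, 41.0, -148.0], None]
90 0.3 [[-37.0, 3.0, -49.0, 99.0, 2.0, 80.0, -86.0], None, None]
90 0.05 [[-42.0, 24.0, -51.0, 120.0, 26.0, 47.0, -109.0], [-4.0, -11.0, -67.0, 145.0, -16.0, 41.0, -58.0], None]
-90 0.3 [[-24.0, 4.0, -63.0, 98.0, 4.0, 80.0, 92.0], None, None]
-90 0.05 [[-35.0, 29.0, -61.0, 120.0, 33.0, 51.0, 64.0], [-34.0, -6.0, -42.0, 145.0, -6.0, 39.0, 109.0], None]
180 0.3 [[-16.0, 6.0, -72.0, 98.0, 6.0, 80.0, 0.0], None, None]
180 0.05 [[-35.0, 29.0, -61.0, 120.0, 33.0, 51.0, -26.0], [3.0, -15.0, -71.0, 145.0, -21.0, 42.0, 39.0], None]
```

```bash
cat >> h.py <<'E'
def boxfit(f,c,r,guess):
    "white box on the deck: mask limited to the deck's hull"
    hm=np.zeros(f.shape[:2],np.uint8); cv2.fillConvexPoly(hm,cv2.convexHull(proj(place(cub(-.1,.055,-.41,.115,.015,.057),r),c).astype(np.int32)),1)
    w=comp((f.min(2)>110)&(hm>0),proj(np.array([[guess[0],guess[1],.05]]),c)[0])
    return fit(w,BOX,np.array(guess),c),w
def at(r,x,y): return place(np.array([[x,y,0.]]),r)[0,:2]
E
python3 - <<'E'
from h import *
f,c=shot("top"); r=np.array([.58593,.16534,-.15743])
g=np.r_[ray((309,218),.05,c)[:2],-.05]
(b,e),w=boxfit(f,c,r,g); print("box",b,e,w.sum(),rel(b,r))
yaw=np.degrees(r[2])-90
t=at(r,0,-.06)
for y in(yaw,yaw+180):
  for P in ((0,.09,.06),(0,-.26,.06),(-.06,0,.06),(.06,0,.06)): 
    q=[robot.inverse_kinematics([*at(r,*P[:2]),P[2]],[180,0,k]) for k in(y,y+90)]; print(y,P,[None if k is None else np.round(k).tolist() for k in q])
robot.move_to([*t,.33],[180,0,yaw])
f,c=shot("wrist","w1"); print(robot.current_joint_positions(),robot.current_time_s())
E
```

```text
box [ 0.58566076  0.15601543 -0.13005754] 0.1304600687322814 2151 [ 0.001196   -0.00925147  0.02737246]
-99.02007456874455 (0, 0.09, 0.06) [[9.0, 54.0, -62.0, 81.0, 48.0, 74.0, 115.0], [-3.0, 43.0, -36.0, 82.0, 27.0, 64.0, -142.0]]
-99.02007456874455 (0, -0.26, 0.06) [[-35.0, 44.0, 64.0, 102.0, -44.0, 64.0, -144.0], [19.0, 29.0, -15.0, 99.0, 9.0, 52.0, -99.0]]
-99.02007456874455 (-0.06, 0, 0.06) [[21.0, 44.0, -62.0, 98.0, 43.0, 65.0, 117.0], [7.0, 34.0, -37.0, 99.0, 24.0, 56.0, -139.0]]
-99.02007456874455 (0.06, 0, 0.06) [[18.0, 55.0, -62.0, 79.0, 49.0, 75.0, 125.0], [3.0, 43.0, -31.0, 79.0, 23.0, 64.0, -130.0]]
80.97992543125545 (0, 0.09, 0.06) [[6.0, 50.0, -53.0, 81.0, 41.0, 69.0, -61.0], [7.0, 50.0, -55.0, 81.0, 42.0, 70.0, 28.0]]
80.97992543125545 (0, -0.26, 0.06) [[31.0, 32.0, -32.0, 99.0, 20.0, 55.0, -18.0], [32.0, 33.0, -34.0, 99.0, 22.0, 55.0, 71.0]]
80.97992543125545 (-0.06, 0, 0.06) [[16.0, 39.0, -53.0, 98.0, 35.0, 60.0, -58.0], [16.0, 40.0, -53.0, 98.0, 36.0, 61.0, 32.0]]
80.97992543125545 (0.06, 0, 0.06) [[7.0, 45.0, -38.0, 79.0, 29.0, 65.0, -44.0], [13.0, 50.0, -51.0, 79.0, 39.0, 69.0, 40.0]]
[ 23.75333465  31.76760682 -61.68509408  69.54199871  27.69624528
  93.66291778 138.87564078] 3.4
```

View pics/w1.png

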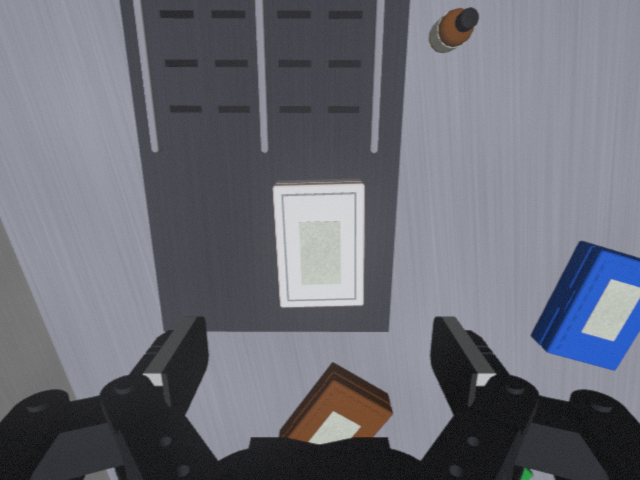

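The wrist view shows the box nearly square, with its top at about (275–364, 182–307). The rails start at (265,150) on the far side and (375,150) on the near side, and the deck's rear edge is at row 331. I'll fit both in this picture.

```bash
cat >> h.py <<'E'
def fit_ign(mask,model,p0,c,keep):
    m=(mask*keep).astype(np.uint8)
    def cost(u):
        p=np.array(u)*[.01,.01,.05]+p0; w=np.zeros(m.shape,np.uint8)
        for P in model: cv2.fillConvexPoly(w,np.round(cv2.convexHull(proj(place(P,p),c).astype(np.float32))*16).astype(np.int32),255,cv2.LINE_AA,4)
        return np.abs(w/255.*keep-m).sum()/m.sum()
    u=np.zeros(3)
    for s in(1,.3,.1):
        q=minimize(cost,u,method="Nelder-Mead",options=dict(initial_simplex=u+np.vstack([np.zeros(3),s*np.eye(3)]),xatol=1e-3,fatol=1e-5)); u=q.x
    return q.x*[.01,.01,.05]+p0,q.fun
E
python3 - <<'E'
from h import *
f=cv2.imread("pics/w1.png")[:,:,::-1]; c=cam("wrist"); r0=np.array([.58593,.16534,-.15743])
keep=np.zeros((480,640),np.uint8); keep[2:312,:]=1; keep[312:350,215:425]=1
m=((f.max(2)<85)&(keep>0)).astype(np.uint8)
m=comp(m,(200,200)); 
h=cv2.convexHull(cv2.findNonZero(m)); hm=np.zeros_like(m); cv2.fillConvexPoly(hm,h,1)
print(m.sum(),hm.sum(),cv2.boundingRect(h))
r,e=fit_ign(hm,RACK[:1],r0,c,keep); print("rack",r,e)
for g in(110,150):
    hm2=np.zeros_like(m); cv2.fillConvexPoly(hm2,cv2.convexHull(proj(place(cub(-.085,.1,-.09,.115,.015,.057),r),c).astype(np.int32)),1)
    w=comp((f.min(2)>g)&(hm2>0),(320,240)); b,e=fit(w,BOX,np.array([.586,.156,-.16]),c); print("box",b,e,cv2.boundingRect(cv2.findNonZero(w)),rel(b,r))
for px in((265,149),(375,149),(261,20),(380,20)): print(px,rel(np.r_[ray(px,.023,c)[:2],0],r),rel(np.r_[ray(px,.031,c)[:2],0],r))
print(proj(place(np.vstack([BOX[0]]),b),c).round(1).tolist())
print(proj(place(np.vstack([RACK[0]]),r),c).round(1).tolist())
for px in((455,35),): print("bottle",rel(np.r_[ray(px,.04,c)[:2],0],r))
E
```

```text
61339 78201 (121, 2, 288, 329)
rack [ 0.58515576  0.15789859 -0.15891311] 0.08387171471575779
box [ 0.58431066  0.1587231  -0.12701092] 0.04922297339226857 (272, 181, 93, 127) [-0.00096493  0.00068039  0.03190219]
box [ 0.58481217  0.16169199 -0.12666091] 0.08638279769501489 (273, 184, 91, 123) [-0.00093955  0.00369123  0.03225219]
(265, 149) [ 0.05884585 -0.10585634  0.15891311] [ 0.05775898 -0.10632137  0.15891311]
(375, 149) [-0.06108146 -0.10573911  0.15891311] [-0.05994979 -0.10620631  0.15891311]
(261, 20) [ 0.05744439 -0.23022253  0.15891311] [ 0.05638344 -0.22838689  0.15891311]
(380, 20) [-0.06070899 -0.23011426  0.15891311] [-0.05958421 -0.22828063  0.15891311]
[[359.9, 182.9], [364.1, 188.7], [360.1, 295.2], [363.8, 310.7], [275.9, 185.7], [271.5, 191.8], [283.3, 297.6], [280.1, 313.2]]
[[419.8, -233.8], [424.2, -249.4], [387.1, 323.5], [389.1, 329.3], [93.8, -233.5], [84.0, -249.1], [168.1, 323.7], [163.7, 329.5]]
bottle [-0.13121423 -0.21336484  0.15891311]
```

```bash
cat > rack.py <<'E'
import numpy as np
r=np.array([.58516,.15790,-.1605]); X0=-.0012   # rack pose; lane centre offset from the rail ends
r[0]+=X0*np.cos(r[2]); r[1]+=X0*np.sin(r[2]); YAW=np.degrees(r[2])-90
E
python3 - <<'E'
from h import *; from rack import *
print(r,robot.tip_reach)
fingers.gripper_to(.6); print(robot.tip_reach)
robot.move_to([*at(r,0,.112),.16],[180,0,YAW])
robot.line_to([*at(r,0,.112),.054],velocity=.1)
print(robot.current_contact_force(),robot.current_joint_positions())
s=robot.line_to([*at(r,0,.056),.054],velocity=.03,f_stop=12); print(s,robot.current_contact_force(),rel(np.r_[robot.current_tool_pos()[:2],0],r))
f,c=shot("wrist","w2"); print(robot.current_time_s())
E
```

```text
[ 0.58397542  0.15809177 -0.1605    ] 0.017
0.017
[0.29756902 0.11226288 1.24261443] [  3.65142692  50.06635555 -51.66339726  80.05042222  40.12951526
  68.95209172 118.61545719]
False [ 0.030286    2.87737019 -0.13848703] [-4.92699673e-05  5.62191827e-02  1.60500000e-01]
8.05
```

View pics/w2.png

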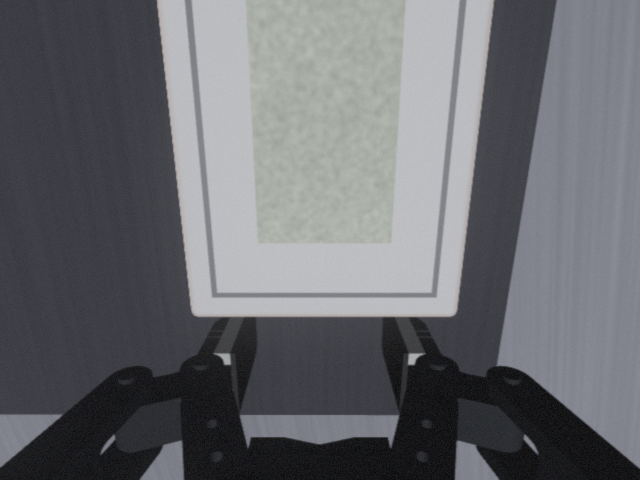

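The box is flush against both fingertips: its trailing edge is level at row 317 and spans columns 191 to 457. I'll work out its lateral offset and yaw.

Run:
```python
from h import *; from rack import *
c=cam("wrist")
for px in((190,310),(458,310),(158.5,3),(494.5,3),(177,150),(477,150)): print(px,rel(np.r_[ray(px,.057,c)[:2],0],r).round(4))
f,c=shot("top"); (b,e),w=boxfit(f,c,r,[*at(r,0,-.02),r[2]]); print(rel(b,r),e)
```

```text
(190, 310) [0.0454 0.0412 0.1605]
(458, 310) [-0.0491  0.0412  0.1605]
(158.5, 3) [ 0.0446 -0.0535  0.1605]
(494.5, 3) [-0.049  -0.0535  0.1605]
(177, 150) [ 0.0439 -0.0137  0.1605]
(477, 150) [-0.049  -0.0137  0.1605]
[-0.00146053 -0.02298421  0.05496699] 1.4857657874181334
```

Run:
```python
from h import *; from rack import *
robot.line_to([*at(r,0,.085),.054],velocity=.08)
robot.move_to([*at(r,0,-.06),.28],[180,0,YAW]); robot.pause(.2)
f,c=shot("wrist","w3"); print(robot.current_time_s())
```

```text
9.9083
```

View pics/w3.png

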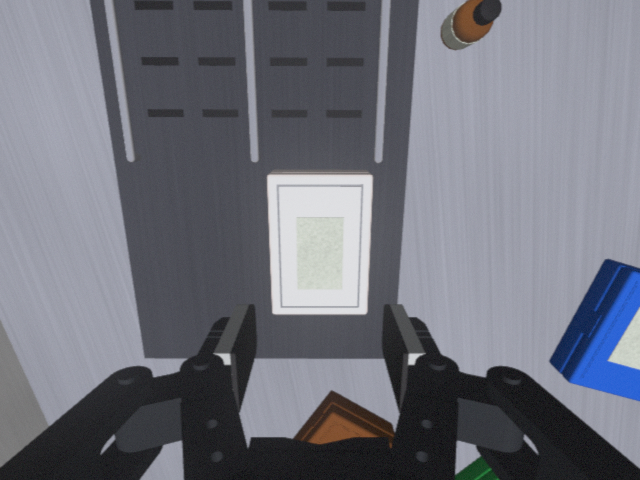

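The box is now square and lies slightly right of the lane's centre, at columns 268–372 against rails at 254 and 379. I'll measure the rail lines and box edges numerically.

```bash
cat >> h.py <<'E'
def lanefit(f,c,r,ys,zr=.028,bx=None,bys=()):
    "rail-centre line and box centre line as (x,y) rows in the rack frame"
    g=f.astype(float).mean(2); out=[];bo=[]
    def samp(xs,y,z):
        px=proj(place(np.c_[xs,np.full_like(xs,y),np.full_like(xs,z)],r),c).astype(np.float32)
        return cv2.remap(g.astype(np.float32),px[:,0].copy(),px[:,1].copy(),cv2.INTER_LINEAR)[:,0]
    for y in ys:
        row=[]
        for s in(1,-1):
            xs=s*.059+np.linspace(-.014,.014,113); v=samp(xs,y,zr); v=v-np.median(v); v[v<.5*v.max()]=0; row.append((xs*v).sum()/v.sum())
        out.append([y,*row,sum(row)/2])
    for y in bys:
        row=[]
        for s in(1,-1):
            xs=s*.048+bx+np.linspace(-.009,.009,145); v=samp(xs,y,.057); v=cv2.GaussianBlur(v[None],(9,1),2)[0]; row.append(xs[np.argmax(np.abs(np.gradient(v)))])
        bo.append([y,*row,sum(row)/2])
    return np.array(out),np.array(bo)
E
python3 - <<'E'
from h import *; from rack import *
c=cam("wrist"); f=cv2.imread("pics/w3.png")[:,:,::-1]
a,b=lanefit(f,c,r,np.linspace(-.12,-.22,6),bx=-.002,bys=np.linspace(.03,-.08,7)); print(a.round(4)); print(b.round(4))
E
```

```text
[[-0.12    0.0607 -0.0575  0.0016]
 [-0.14    0.0607 -0.0578  0.0015]
 [-0.16    0.0607 -0.0578  0.0015]
 [-0.18    0.0606 -0.0578  0.0014]
 [-0.2     0.0606 -0.0578  0.0014]
 [-0.22    0.0605 -0.0579  0.0013]]
[[ 0.03    0.046  -0.0491 -0.0016]
 [ 0.0117  0.0462 -0.0494 -0.0016]
 [-0.0067  0.0465 -0.0489 -0.0012]
 [-0.025   0.0459 -0.0489 -0.0015]
 [-0.0433  0.046  -0.049  -0.0015]
 [-0.0617  0.0462 -0.0492 -0.0015]
 [-0.08    0.0464 -0.0494 -0.0015]]
```

```bash
cat >> rack.py <<'E'
def shift(dx,y,dth):
    "move the lane line by dx at rack y and turn it by dth about that point"
    global r,YAW
    c,s=np.cos(r[2]),np.sin(r[2]); p=r[:2]+np.array([c*dx-s*y,s*dx+c*y])
    t=r[2]+dth; r=np.array([p[0]+np.sin(t)*y,p[1]-np.cos(t)*y,t]); YAW=np.degrees(t)-90
shift(.0015,-.16,-.003)
E
python3 - <<'E'
from h import *; from rack import *
print(r)
robot.move_to([*at(r,-.003,.085),.10],[180,0,YAW])
robot.line_to([*at(r,-.003,.085),.054],velocity=.1)
robot.line_to([*at(r,-.003,.060),.054],velocity=.05)
s=[robot.line_to([*at(r,-.003,.054),.054],velocity=.03,f_stop=12),
   robot.line_to([*at(r,0.,-.010),.054],velocity=.03,f_stop=12),
   robot.line_to([*at(r,0.,-.10),.054],velocity=.05,f_stop=12)]
print(s,robot.current_contact_force(),rel(np.r_[robot.current_tool_pos()[:2],0],r))
robot.line_to([*at(r,0,-.08),.054],velocity=.08)
robot.line_to([*at(r,0,-.08),.10],velocity=.15)
robot.move_to([*at(r,0,-.20),.28],[180,0,YAW]); robot.pause(.2)
f,c=shot("wrist","w4")
a,b=lanefit(f,c,r,np.linspace(-.16,-.36,6),bx=0,bys=np.linspace(-.13,-.23,6)); print(a.round(4)); print(b.round(4)); print(robot.current_time_s(),robot.current_joint_positions())
E
```

```text
[ 0.58592986  0.15777464 -0.1635    ]
[False, False, False] [1.19792959 5.39108986 4.15164756] [-5.73177161e-06 -9.97768742e-02  1.63500000e-01]
[[-1.60e-01  4.77e-02 -4.80e-02 -1.00e-04]
 [-2.00e-01  4.77e-02 -4.78e-02 -0.00e+00]
 [-2.40e-01  4.77e-02 -4.79e-02 -1.00e-04]
 [-2.80e-01  6.01e-02 -5.93e-02  4.00e-04]
 [-3.20e-01  6.09e-02 -5.92e-02  8.00e-04]
 [-3.60e-01  6.04e-02 -5.92e-02  6.00e-04]]
[[-1.30e-01  4.75e-02 -4.79e-02 -2.00e-04]
 [-1.50e-01  4.76e-02 -4.80e-02 -2.00e-04]
 [-1.70e-01  4.70e-02 -4.81e-02 -6.00e-04]
 [-1.90e-01  4.71e-02 -4.82e-02 -6.00e-04]
 [-2.10e-01  4.72e-02 -4.76e-02 -2.00e-04]
 [-2.30e-01  4.72e-02 -4.78e-02 -3.00e-04]]
18.65 [ 43.97997885  30.03178818 -64.4931467   80.95175296  26.86198794
  85.72288665 151.36679009]
```

View pics/w4.png

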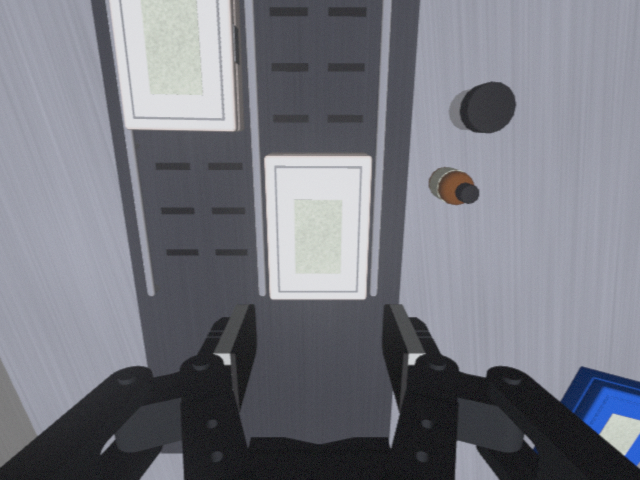

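The box is inside the lane at columns 266–372 between rails at about 258 and 376. It is about 1 mm off centre and square, so I'll push on to the bumpers.

Run:
```python
from h import *; from rack import *
robot.move_to([*at(r,-.0002,-.078),.11],[180,0,YAW])
robot.line_to([*at(r,-.0002,-.078),.054],velocity=.1)
robot.line_to([*at(r,-.0002,-.096),.054],velocity=.05)
s=[robot.line_to([*at(r,-.0002,-.105),.054],velocity=.03,f_stop=12),
   robot.line_to([*at(r,.0008,-.25),.054],velocity=.05,f_stop=12)]
print(s,robot.current_contact_force())
s=robot.line_to([*at(r,.0008,-.275),.054],velocity=.015,f_stop=10)
print(s,robot.current_contact_force(),rel(np.r_[robot.current_tool_pos()[:2],0],r))
robot.line_to([*at(r,.0008,-.245),.054],velocity=.05)
robot.line_to([*at(r,.0008,-.245),.11],velocity=.15)
robot.move_to([*at(r,0,-.30),.28],[180,0,YAW]); robot.pause(.2)
f,c=shot("wrist","w5"); a,b=lanefit(f,c,r,np.linspace(-.2,-.26,4),bx=0,bys=np.linspace(-.3,-.4,6)); print(a.round(4)); print(b.round(4)); print(robot.current_time_s())
for px in((320,0),): pass
```

```text
[False, False] [0.42911943 4.35069251 3.12124181]
True [ 0.16020219  0.4537761  -0.43107618] [-7.12153669e-05 -2.66041906e-01  1.63500000e-01]
[[-2.00e-01  5.90e-02 -5.94e-02 -2.00e-04]
 [-2.20e-01  5.89e-02 -5.94e-02 -3.00e-04]
 [-2.40e-01  5.90e-02 -5.92e-02 -1.00e-04]
 [-2.60e-01  5.90e-02 -5.92e-02 -1.00e-04]]
[[-0.3     0.048  -0.0472  0.0004]
 [-0.32    0.0481 -0.0474  0.0004]
 [-0.34    0.0481 -0.0469  0.0006]
 [-0.36    0.0481 -0.047   0.0006]
 [-0.38    0.0481 -0.0469  0.0006]
 [-0.4     0.0481 -0.0468  0.0007]]
27.5917
```

View pics/w5.png

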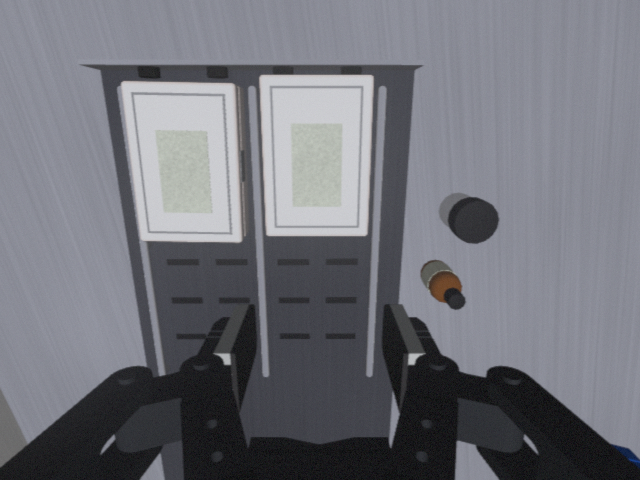

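Run:
```python
from h import *; from rack import *
c=cam("wrist"); f=cv2.imread("pics/w5.png").astype(int).mean(2)
print(f[60:86,315].round(), f[60:86,283].round(), f[60:90,217].round(), f[228:242,315].round())
for px,z in(((315,75.5),.057),((315,236.5),.057),((217,78.5),.033),((217,78.5),.015),((148,78.5),.033),((283,74),.033)): print(px,z,rel(np.r_[ray(px,z,c)[:2],0],r).round(4))
im=cv2.imread("pics/w5.png")[55:100,90:400]; cv2.imwrite("pics/c5.png",cv2.resize(im,None,fx=2.5,fy=2.5,interpolation=cv2.INTER_CUBIC))
```

```text
[147. 144. 143. 144. 124.  87.  74.  78.  76.  75.  79.  79.  81.  82.
 109. 184. 196. 201. 203. 201. 203. 203. 206. 205. 201. 188.] [143. 145. 144. 143. 126.  84.  60.  54.  54.  53.  53.  54.  56.  59.
  98. 183. 196. 200. 204. 201. 202. 202. 203. 206. 202. 187.] [148. 146. 146. 144. 128.  84.  55.  48.  50.  49.  48.  44.  49.  49.
  47.  49.  43.  45.  58.  73.  77.  78. 105. 180. 197. 200. 202. 202.
 205. 203.] [198. 202. 203. 202. 206. 204. 196. 185. 107.  81.  78.  79.  77.  79.]
(315, 75.5) 0.057 [ 0.0019 -0.4158  0.1635]
(315, 236.5) 0.057 [ 0.0022 -0.277   0.1635]
(217, 78.5) 0.033 [ 0.0889 -0.4159  0.1635]
(217, 78.5) 0.015 [ 0.0932 -0.4178  0.1635]
(148, 78.5) 0.033 [ 0.15   -0.4158  0.1635]
(283, 74) 0.033 [ 0.0303 -0.4196  0.1635]
```

View pics/c5.png

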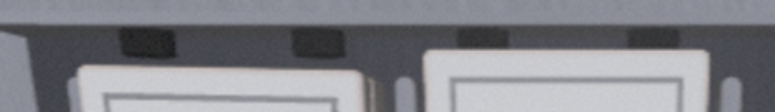

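The box's leading edge measures -0.4158 m and the neighbouring lane's bumper face -0.4159 m, so the box is home. It is also about 0.7 mm from the centreline and square.

```bash
python3 -c "
from station import workorder
print(workorder.close_job())"
```

```text
the job is handed in; nothing more can be done
None
```

I pushed the slide box home with the fingertips only and handed the job in at about 28 s of the 67 s allowed. My last measurements show it against the bumpers to within about a millimetre, about 0.7 mm off the lane's centreline and square. The fingertips ran above rail height and the box stayed clear of both rails in every view, but the hand-in returned no verdict.

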